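# Dispense three gas cartridges into the bowl with the paddle key

## Task

First set the steel bowl on the bench squarely under the dispenser's outlet, upright and let go. Then take the T-footed paddle key from the green holder, pass its foot down through the slot in the dispenser's hub and give it a quarter turn clockwise so that it is held, and go on turning clockwise exactly three clicks, so that three cartridges drop into the bowl. Turn the dispenser only by the key, leave the key held in the hub, the bowl under the outlet and the rest of the bench as it was.

Things in the scene. Friction and masses are not known exactly. Their poses are not given: they have to be found in the camera images.
- outlet (a point): Point on the bench top straight below the centre of the dispenser's outlet, a hole in its deck (-19 to +26 mm in x, -24 to +36 mm in y). Fixed to the dispenser, same axes. The vertical rotor axis lies 48 mm away in +x. The deck's edge is 24 mm away on the -x side, which is open and roughly faces the robot. Under the deck it is free up to 63 mm in +x, where the foot plate (8 mm thick) begins.
- hub (a point): Centre of the top of the rotor's square hub box (51 x 51 mm), on the axis, 214 mm above the bench; turns with the rotor. Slot along x: 43 mm long, 14 mm wide, with a 20 x 20 mm hole at its centre, in a 6 mm plate. Cavity below: 43 x 43 mm, floor 20 mm below this point. Stops let the key's crossbar turn about 90 degrees clockwise from the slot; from there it drives the rotor.
- rotor (a joint): Rotor angle (rad), growing clockwise seen from above; 0 at the start, an empty pocket over the outlet. A click every 0.785 rad (45 degrees). Hardest a quarter of the way (0.3 to 0.5 N m); once well past half-way it runs ahead of the key to the next click by itself and holds there. It cannot turn back past 0. A pocket drops its cartridge about 0.5 rad into the click that brings it over the outlet.
- key (a point): Centre of the loose key's black paddle: 64 long (x), 14 thick (y), 40 mm high; grasp it across the 14 mm. Below it a round shank (16 mm diameter, 37 mm long) with a thin 38 mm collar that comes to rest on the hub's top, then the foot, a crossbar 36 long (x), 10 wide, 8 mm high, its underside 65 mm below this point. 95 to 160 g. Half a turn about z makes no difference. Starts upright in the holder.
- key_foot (a point): Centre of the key's crossbar, 61 mm below the paddle's centre, same axes.
- bowl (a point): Centre of the loose steel bowl, half-way up (25 mm above its underside), 200 g nominal: 50 mm high, radius 70 mm at the rim and 54 mm at the base, wall 4 mm, its floor slightly raised in the middle. z up; its handle points along its -x.
- bowl_handle (a point): Grip point of the bowl's straight handle, 116 mm from the bowl's centre in -x and 43 mm above the bowl's underside (18 mm above bowl). The handle bar runs along x from 65 to 151 mm from the centre, is 16 mm wide and 12 mm high.
- cartridge1 (a point): steel gas cartridge, 24 mm diameter, 66 mm long with a short neck (point: its centre). Stands upright in the rotor; drops at click 1.
- cartridge2 (a point): steel gas cartridge, 24 mm diameter, 66 mm long with a short neck (point: its centre). Stands upright in the rotor; drops at click 2.
- cartridge3 (a point): steel gas cartridge, 24 mm diameter, 66 mm long with a short neck (point: its centre). Stands upright in the rotor; drops at click 3.
- cartridge4 (a point): steel gas cartridge, 24 mm diameter, 66 mm long with a short neck (point: its centre). Stands upright in the rotor and must stay there.
- cartridge5 (a point): steel gas cartridge, 24 mm diameter, 66 mm long with a short neck (point: its centre). Stands upright in the rotor and must stay there.
- dispenser: The fixed dispenser, place and yaw vary; origin on the bench under the rotor axis, outlet towards -x. Square deck 144 x 144 mm, centred on the axis, 120 to 126 mm above the bench; on it a clear round shell of radius 67 mm up to 176 mm with an eight-vaned grey rotor inside, cartridges up to 192 mm. The deck stands on a column (100 mm wide, from 30 to 72 mm in +x).
- holder: Green plastic hex key holder fixed to the bench, 150 (x) x 60 x 28 mm; origin: centre of the underside. Its pocket for the key (45 x 20 mm, along x, 20 mm deep, floor 8 mm above the bench) is centred 32.5 mm towards -x. Three steel hex keys, up to 80 mm high, stand in it from 30 to 85 mm towards +x.
- oil_bottle: Bystander: white bottle, 42 mm diameter, 140 mm high, standing beside the dispenser (origin: centre of the underside).
- pump: Bystander: small aluminium hand pump lying beside the dispenser, 180 mm long (x), 30 mm high (origin: under its middle).
- reflector: Bystander: white plastic reflector disc, 68 mm diameter, 20 mm high, lying on the bench (origin: centre of the underside).
- ratchet: Bystander: chrome ratchet handle, 180 mm long (x), 24 mm high, lying on the bench (origin: under its middle).
- spanner: Bystander: steel spanner lying on the bench, 180 mm long (x).
- mallet: Bystander: hammer lying on the bench, 200 mm long (x).

How it is judged:
By the outcome, as a careful person would: the job done as asked, in the order asked, and still so for the second after the job is handed in, with the robot touching nothing.
It also fails if it takes over 70 s, if anything falls off the work surface, if the arm or the gripper's body presses on something with over 40 N, if the wrist force passes 120 N, or if a joint passes its speed limit or range.

## Robot

A 6-joint arm with a two-finger parallel gripper is mounted at the origin on the work surface. World frame = base frame: x ahead of the robot, y to its left, z up, the work surface at z = 0. Lengths are in m, angles in rad, forces in N, time in s.
With the tool pointing down it reaches from about 0.25 to 0.85 m from the base axis. Payload 12.5 kg.
Tool frame: the origin (TCP) lies at the very end of the fingers, on their centre line; the grasp point (between the pads) lies 19 mm behind it; z points along the fingers, y is the line along which they close (so a half turn about z gives the same grasp; the last joint's range is limited). The gripper opens to 93 mm and grips with 3 to 60 N. Pads are 15 mm wide; open, the fingers measure 128 mm over their backs; the gripper's body (75 mm by 188 mm) begins 65 mm behind the grasp point.
Start: joints at [-1.284, 0.351, 1.652, -0, 1.139, -0.085], TCP at [0.2, -0.512, 0.219] pointing down, gripper open.
Joint ranges: [-2.75, 2.75], [-0.79, 2.1], [0.01, 2.65], [-1.57, 4.71], [0.07, 3.14], [-2.87, 2.87]. Speed limits (rad/s): [2.22, 2.22, 2.79, 3.14, 3.14, 3.14].

## Interface

Orientations are given as a unit quaternion [w, x, y, z].
In Python, from bench import ctrl gives the robot as it stands. The module is installed in compiled form; this text tells all that it offers.
- The arm moves only by the shell command python3 -m handwheel 'ROWS' [FORCE]. ROWS is a JSON object of lists of equal length, an entry for each row: "angular": the turn, a rotation vector about the tool's x, y, z in rad, a list of three; "dp": the shift along the tool's x, y, z in mm, a list of three; "claw": the closure in counts, from 0 (fully open) to 255 (shut). In form: {"angular": [[rx, ry, rz], ...], "dp": [[dx, dy, dz], ...], "claw": [claw, ...]}. A call has exactly 5 rows; each row is the pose to reach, as a shift and turn from the pose commanded when the call began, along the tool's axes at that moment; what a row does not reach only later rows make up. A row lasts 1/10 s, in which the tool goes at most 50 mm and 8.59 degrees, less where a joint would pass 70% of its speed; a pose out of reach is approached as far as the arm can. A call with a gripper value outside its range is refused whole. The fingers move at their own pace and stop on an object; FORCE is the grip in N (left out, the last holds). Time passes only in rows, so rows that repeat a pose let the fingers close, or fill a call up. It gives the time, the measured TCP pose, the force, the opening and the grip force at its end, in the units of the state.
- ctrl.state(): the state, without advancing time (a new reading comes with each control period).
- ctrl.read_camera(name): name is "scene" or "top" or "wrist"; returns the picture (420x560x3 uint8, blue, green, red); there is no depth.
- ctrl.get_calibration(name): a dict with "fx", "fy", "cx", "cy" (pixels), "eye" and "attitude" of the camera in the world; the wrist camera has in their place "mount" (4x4, takes a point from camera to tool coordinates, whose origin is the TCP and whose axes are the flange's). Camera axes: x right, y down, z forward; pixel columns grow to the right and rows downward; lengths in m; the calibration is good to about 2 mm. The wrist camera is an equidistant fisheye: a pixel r from the principal point sees the ray r / f radians off the axis. A picture is of the moment at which its call begins: read the wrist's pose just before it. get_calibration takes no time and is no camera call.
- ctrl.finish_job(): hands the job in; it is judged then, once.
Trained networks look in the newest picture that a camera, given by its name, has taken for a name from the list of things; names that differ only in an ending like _2 or _b are one class to them, and where a whole thing is asked for, a point or a joint stands for the part that bears it (a point fixed in the world has none). Each returns a list of dicts, best first, with "score" (0 to 1); they miss things now and then, are a little off and sometimes report something else, mostly with a low value. They report only what shows in the picture. A call takes as long as a camera call.
- ctrl.look_for(name, camera): "at" ([x, y, z] in m, in world coordinates, good to about 4 mm: the middle of the surface that is visible of it).
The state is a dict: "t": time; "joints": joint angles; "joint_vel": joint speeds; "joint_efforts": joint torques, N m; "tool_pos": TCP position; "tool_rot": TCP orientation; "wrist_force": force on the tool from outside, world axes, zero at the start; "ft_torque": the same for the moment, N m; "opening": opening from 0.0 (shut) to 1.0 (fully open); "grip_force": force on a finger pad.
Only numpy, scipy, OpenCV 4.12 (cv2) and the standard library are available. Lean on these libraries where they do the work, as an engineer would, in place of code of your own. Each camera call takes 0.05 s, during which the arm holds its last target. There are 200 camera calls.

## Working session

There is one attempt and no reset: what is moved stays moved. The work goes in short steps, Python scripts to look and compute and a shell command to move; the robot and the scene stay as the last step left them, time stands still between calls to the robot, and variables do not carry over. Pictures are saved under pics/ and viewed, at most 10 in all, crops included, and the job is handed in when it is done.

```bash
mkdir -p pics; ls; python3 - <<'E'
from bench import ctrl
import cv2,numpy as np
s=ctrl.state();print(s['t'],s['tool_pos'],s['tool_rot'],s['opening'])
a=ctrl.read_camera('scene');b=ctrl.read_camera('top')
cv2.imwrite('pics/a.png',a);cv2.imwrite('pics/b.png',b)
for c in('top','scene'):
  print(c,ctrl.get_calibration(c))
  for n in['outlet','hub','key','bowl','bowl_handle','holder','dispenser','oil_bottle','pump']:
    r=ctrl.look_for(n,c);print(n,[(np.round(q['at'],3).tolist(),round(q['score'],2)) for q in r[:2]])
E
```

```text
pics
0.0 [ 0.19974406 -0.51207809  0.21810223] [-5.80680476e-04  9.82766419e-01  1.84850817e-01 -5.59283008e-05] 0.9985946771306915
top {'fx': 488.5455174108427, 'fy': 488.5455174108427, 'cx': 279.9054512831441, 'cy': 212.06087938889237, 'eye': array([0.23796954, 0.00532568, 1.48300124]), 'attitude': array([ 0.07794803, -0.68591563,  0.71921349, -0.0785863 ])}
outlet [([0.611, 0.021, 0.164], 0.66)]
hub [([0.619, 0.021, 0.194], 0.6)]
key []
bowl [([0.512, -0.29, 0.01], 0.93)]
bowl_handle [([0.507, -0.292, 0.014], 0.8)]
holder [([0.492, 0.317, 0.029], 0.84), ([0.616, 0.018, 0.168], 0.31)]
dispenser [([0.617, 0.016, 0.17], 0.72)]
oil_bottle [([0.452, 0.299, 0.091], 0.69), ([0.626, 0.143, 0.091], 0.59)]
pump [([0.667, -0.108, 0.027], 0.72)]
scene {'fx': 444.08096159003924, 'fy': 444.08096159003924, 'cx': 275.7287700564156, 'cy': 211.29429734188628, 'eye': array([ 1.19978771, -0.21359569,  1.07366802]), 'attitude': array([-0.25611199,  0.77400227,  0.5478275 , -0.18764904])}
outlet [([0.697, 0.007, 0.126], 0.87), ([0.568, 0.462, 0.008], 0.38)]
hub [([0.644, 0.011, 0.192], 0.87), ([0.666, 0.054, 0.185], 0.21)]
key [([0.453, 0.3, 0.07], 0.8)]
bowl [([0.491, -0.295, 0.014], 0.84), ([0.646, 0.14, 0.084], 0.47)]
bowl_handle [([0.496, -0.295, 0.018], 0.97), ([0.572, -0.458, 0.024], 0.71)]
holder [([0.644, 0.011, 0.191], 0.71), ([0.504, 0.315, 0.025], 0.69)]
dispenser [([0.693, 0.007, 0.124], 0.86), ([0.451, 0.3, 0.07], 0.24)]
oil_bottle [([0.646, 0.14, 0.084], 0.65)]
pump [([0.679, -0.117, 0.025], 0.79)]
```

```bash
python3 - <<'E'
import cv2
cv2.imwrite('pics/b2.png',cv2.resize(cv2.imread('pics/b.png')[30:390,60:540],(800,600),interpolation=cv2.INTER_CUBIC))
cv2.imwrite('pics/a2.png',cv2.resize(cv2.imread('pics/a.png'),(800,600),interpolation=cv2.INTER_CUBIC))
E
```

```text
(no output)
```

View pics/b2.png

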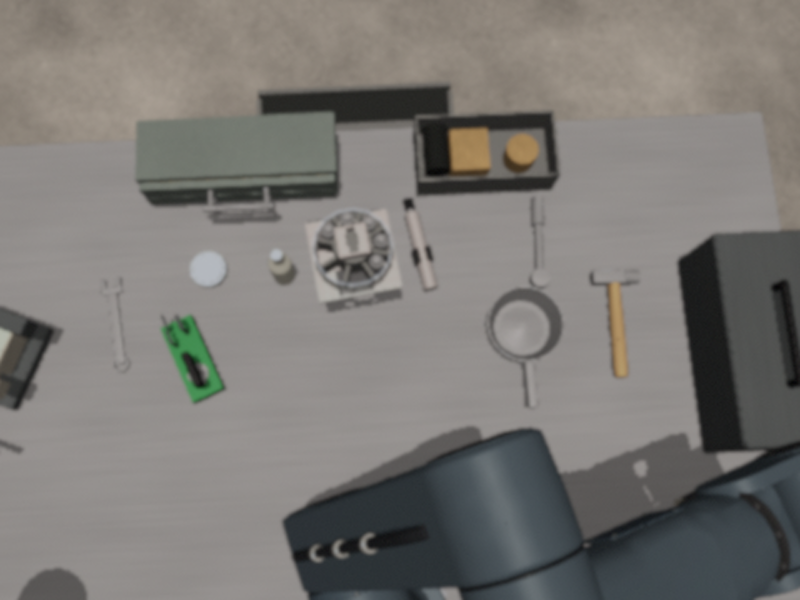

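View pics/a2.png

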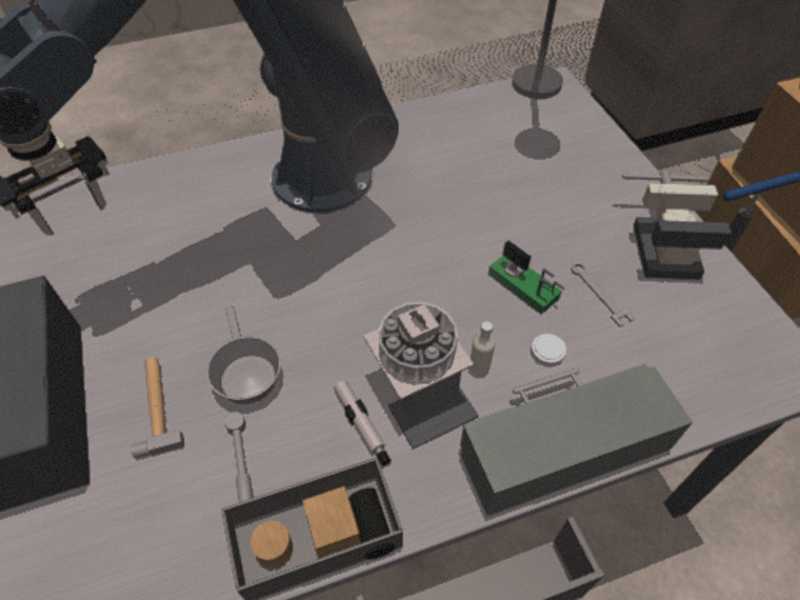

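The top view (b2) shows: hub (351,240), deck corners (306,222),(388,210),(402,292),(318,305), bowl rim centre (523,325), handle end (532,405), holder corners (163,327),(192,317),(223,389),(196,402), and key paddle (195,370). The scene view shows the same layout: key upright in the holder's robot-side end, bowl handle towards the robot.

```bash
cat > h.py <<'E'
from bench import ctrl
import cv2,numpy as np
from scipy.spatial.transform import Rotation as R
def rot(q): return R.from_quat(np.roll(q,-1)).as_matrix()
def cam(c):
    k=ctrl.get_calibration(c)
    return k,rot(k['attitude']),np.array(k['eye'])
def bp(c,u,v,z):
    k,M,e=cam(c); d=M@[(u-k['cx'])/k['fx'],(v-k['cy'])/k['fy'],1]
    return e+d*(z-e[2])/d[2]
def wr(u,v,z,s=None):
    s=s or ctrl.state();k=ctrl.get_calibration('wrist');T=np.array(k['mount'])
    x,y=(u-k['cx'])/k['fx'],(v-k['cy'])/k['fy'];r=np.hypot(x,y)+1e-12
    Rt=rot(s['tool_rot']);d=Rt@T[:3,:3]@[np.sin(r)*x/r,np.sin(r)*y/r,np.cos(r)]
    e=np.array(s['tool_pos'])+Rt@T[:3,3]
    return e+d*(z-e[2])/d[2]
def goto(p,yaw):
    """print dp (mm, tool axes) and rotation vec to reach TCP p, tool down, tool y-axis (closing line) at world angle yaw (mod pi)"""
    s=ctrl.state();Rt=rot(s['tool_rot'])
    best=None
    for a in(yaw,yaw+np.pi):
        y=np.array([np.cos(a),np.sin(a),0]);z=np.array([0,0,-1.]);G=np.c_[np.cross(y,z),y,z]
        w=R.from_matrix(Rt.T@G).as_rotvec()
        if best is None or np.linalg.norm(w)<np.linalg.norm(best): best=w
    print('dp',np.round(Rt.T@(np.array(p)-s['tool_pos'])*1000,1),'rv',np.round(best,4),'j6',round(s['joints'][5],2),'f',np.round(s['wrist_force'],1),'t',s['t'])
E
python3 - <<'E'
from h import *
f=lambda u,v,z:bp('top',60+u*.6,30+v*.6,z)
P=lambda n,l:print(n,np.round(l,3).tolist())
P('hub',f(351,240,.214))
d=[f(u,v,.126) for u,v in((306,222),(388,210),(402,292),(318,305))];P('deck',d);P('c',np.mean(d,0))
P('bowl',f(523,325,.05));P('hend',f(532,405,.046))
h=[f(u,v,.028) for u,v in((163,327),(192,317),(223,389),(196,402))];P('holder',h);P('c',np.mean(h,0))
P('slot',[f(350,231,.214),f(352,249,.214)])
s=ctrl.state();print(np.round(rot(s['tool_rot']),3)); print(ctrl.get_calibration('wrist'))
E
```

```text
hub [0.631, 0.018, 0.214]
deck [[0.695, 0.096, 0.126], [0.71, -0.049, 0.126], [0.561, -0.065, 0.126], [0.545, 0.08, 0.126]]
c [0.628, 0.015, 0.126]
bowl [0.508, -0.282, 0.05]
hend [0.365, -0.286, 0.046]
holder [[0.54, 0.369, 0.028], [0.556, 0.316, 0.028], [0.421, 0.26, 0.028], [0.4, 0.309, 0.028]]
c [0.479, 0.313, 0.028]
slot [[0.646, 0.019, 0.214], [0.616, 0.017, 0.214]]
[[ 0.932  0.363 -0.   ]
 [ 0.363 -0.932  0.   ]
 [ 0.    -0.    -1.   ]]
{'fx': 325.19226210127806, 'fy': 325.19226210127806, 'cx': 278.6091061342041, 'cy': 212.1502852790507, 'mount': array([[-1.02443526e-03, -9.61917820e-01, -2.73336893e-01,
         7.56763733e-02],
       [ 9.99999474e-01, -9.72085282e-04, -3.26953891e-04,
         1.98153702e-04],
       [ 4.87960031e-05, -2.73337084e-01,  9.61918310e-01,
        -1.66597322e-01],
       [ 0.00000000e+00,  0.00000000e+00,  0.00000000e+00,
         1.00000000e+00]])}
```

```bash
python3 - <<'E'
from h import *
goto([.392,-.285,.13],np.radians(91.6))
E
```

```text
dp [ 261.6 -142.    88.6] rv [-0.     -0.      0.3439] j6 -0.08 f [ 0.   0.  -0.4] t 1.0
```

```bash
python3 -m handwheel '{"angular":[[0,0,0.07],[0,0,0.14],[0,0,0.21],[0,0,0.28],[0,0,0.344]],"dp":[[44,-24,10],[87,-47,25],[131,-71,40],[174,-94,60],[210,-115,80]],"claw":[60,60,60,60,60]}' 60
python3 - <<'E'
from h import *
goto([.392,-.285,.13],np.radians(91.6))
E
```

```text
t: 1.5
tool_pos: [0.353, -0.3301, 0.14]
tool_rot: [0.001, 1.0, 0.012, 0.001]
wrist_force: [0.0, 0.1, -0.2]
opening: 0.767
grip_force: 0.0
dp [ 40.1 -44.1   9.9] rv [ 0.0012 -0.001  -0.0031] j6 0.7 f [ 0.   0.1 -0.2] t 1.5
```

```bash
python3 -m handwheel '{"angular":[[0,0,0],[0,0,0],[0,0,0],[0,0,0],[0,0,0]],"dp":[[25,-27,5],[40,-44,10],[40,-44,10],[40,-44,10],[40,-44,10]],"claw":[60,60,60,60,60]}'
python3 - <<'E'
from h import *
goto([.392,-.285,.027],np.radians(91.6))
cv2.imwrite('pics/c.png',ctrl.read_camera('wrist'))
for n in('bowl_handle','bowl'):
  print([(np.round(q['at'],3).tolist(),round(q['score'],2)) for q in ctrl.look_for(n,'wrist')])
E
```

```text
t: 2.0
tool_pos: [0.3902, -0.2871, 0.1303]
tool_rot: [0.0, 1.0, 0.014, 0.0]
wrist_force: [-0.9, 0.8, -0.1]
opening: 0.763
grip_force: 0.0
dp [  1.8  -2.1 103.3] rv [ 0.0005 -0.0003 -0.0009] j6 0.81 f [-0.9  0.8 -0.1] t 2.0
[([0.512, -0.287, 0.014], 0.89)]
[([0.509, -0.286, 0.017], 0.8)]
```

View pics/c.png

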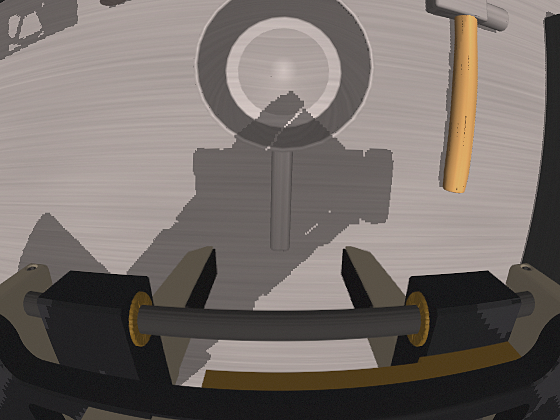

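The wrist view shows the handle from tip (280,248) to root (282,152), the bowl rim spanning columns 196–372 at row about 70, and the bowl floor centre near (283,72).

```bash
python3 - <<'E'
from h import *
for u,v,z in((280,248,.045),(282,152,.049),(196,68,.05),(372,68,.05),(283,72,.006),(284,-20,.05)): print(np.round(wr(u,v,z),4))
E
```

```text
[ 0.3633 -0.2891  0.045 ]
[ 0.4431 -0.2884  0.049 ]
[ 0.5081 -0.2213  0.05  ]
[ 0.5123 -0.3556  0.05  ]
[ 0.5112 -0.288   0.006 ]
[ 0.5813 -0.2865  0.05  ]
```

```bash
python3 -m handwheel '{"angular":[[0,0,0.01],[0,0,0.01],[0,0,0.01],[0,0,0.01],[0,0,0.01]],"dp":[[4,1,30],[4,1,65],[4,1,90],[4,1,103],[4,1,103]],"claw":[60,60,60,60,60]}'; python3 -m handwheel '{"angular":[[0,0,0],[0,0,0],[0,0,0],[0,0,0],[0,0,0]],"dp":[[0,0,0],[0,0,0],[0,0,0],[0,0,0],[0,0,0]],"claw":[255,255,255,255,255]}' 60
```

```text
t: 2.65
tool_pos: [0.3939, -0.287, 0.026]
tool_rot: [-0.001, 1.0, 0.009, -0.001]
wrist_force: [0.1, 0.3, 0.3]
opening: 0.766
grip_force: 0.0
t: 3.15
tool_pos: [0.3948, -0.2872, 0.0275]
tool_rot: [0.0, 1.0, 0.009, 0.0]
wrist_force: [-0.5, -0.4, -0.5]
opening: 0.386
grip_force: 0.0
```

```bash
python3 -m handwheel '{"angular":[[0,0,0],[0,0,0],[0,0,0],[0,0,0],[0,0,0]],"dp":[[0,0,0],[0,0,0],[0,0,0],[0,0,0],[0,0,-6]],"claw":[255,255,255,255,255]}' 60
python3 -m handwheel '{"angular":[[0,0,0],[0,0,0],[0,0,0],[0,0,0],[0,0,0]],"dp":[[-10,0,0],[-30,0,0],[-50,0,0],[-70,-2,0],[-85,-20,0]],"claw":[255,255,255,255,255]}' 60
python3 - <<'E'
from h import *
goto([.395-.082,.01,.033],np.radians(96))
cv2.imwrite('pics/d.png',ctrl.read_camera('wrist'))
E
```

```text
t: 3.65
tool_pos: [0.3941, -0.2867, 0.0326]
tool_rot: [-0.001, 1.0, 0.009, -0.001]
wrist_force: [0.5, 0.1, -2.3]
opening: 0.167
grip_force: 59.9
t: 4.15
tool_pos: [0.3079, -0.2692, 0.0331]
tool_rot: [0.0, 1.0, 0.008, 0.0]
wrist_force: [0.6, -0.6, -1.9]
opening: 0.162
grip_force: 59.9
dp [   9.7 -279.     0. ] rv [ 0.0005 -0.0002 -0.0883] j6 0.72 f [ 0.6 -0.6 -1.9] t 4.15
```

View pics/d.png

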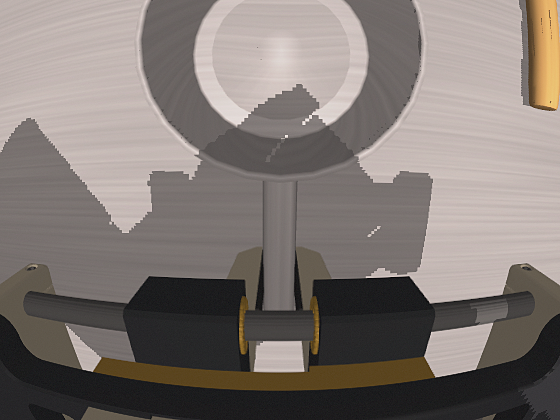

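The wrist view shows the bowl held level, handle centred between the fingers at (280,300).

```bash
python3 -m handwheel '{"angular":[[0,0,-0.02],[0,0,-0.04],[0,0,-0.06],[0,0,-0.08],[0,0,-0.088]],"dp":[[5,-30,0],[10,-80,0],[12,-130,0],[12,-180,0],[12,-220,0]],"claw":[255,255,255,255,255]}' 60
python3 -m handwheel '{"angular":[[0,0,0],[0,0,0],[0,0,0],[0,0,0],[0,0,0]],"dp":[[3,-15,0],[10,-30,0],[20,-35,0],[20,-35,0],[20,-35,0]],"claw":[255,255,255,255,255]}' 60
python3 - <<'E'
from h import *
goto([.466,.001,.033],np.radians(96))
cv2.imwrite('pics/e.png',ctrl.read_camera('wrist'))
E
```

```text
t: 4.7
tool_pos: [0.3159, -0.0464, 0.0331]
tool_rot: [-0.0, 0.999, 0.053, -0.0]
wrist_force: [0.3, 0.1, -1.9]
opening: 0.165
grip_force: 59.9
t: 5.2
tool_pos: [0.3335, -0.012, 0.033]
tool_rot: [-0.0, 0.999, 0.053, -0.0]
wrist_force: [0.4, -0.9, -0.4]
opening: 0.167
grip_force: 59.9
dp [133.2   1.1  -0. ] rv [-0.      0.0002  0.001 ] j6 1.29 f [ 0.4 -0.9 -0.4] t 5.2
```

View pics/e.png

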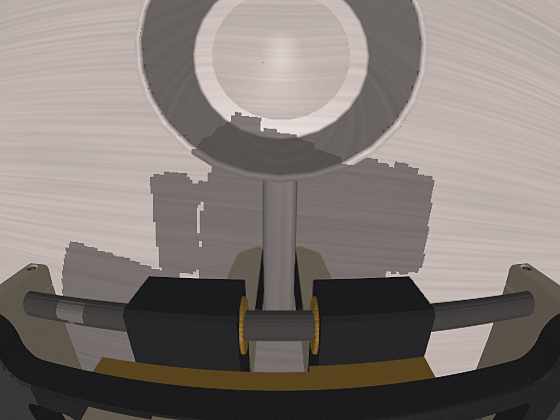

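```bash
python3 -m handwheel '{"angular":[[0,0,0],[0,0,0],[0,0,0],[0,0,0],[0,0,0]],"dp":[[30,0,0],[70,1,0],[105,1,0],[125,1,0],[133,1,0]],"claw":[255,255,255,255,255]}' 60
python3 -m handwheel '{"angular":[[0,0,0],[0,0,0],[0,0,0],[0,0,0],[0,0,0]],"dp":[[0,0,0],[0,0,3],[0,0,6],[0,0,6],[0,0,6]],"claw":[255,255,255,255,255]}' 60
python3 - <<'E'
from h import *
goto([.466,.001,.027],np.radians(96))
cv2.imwrite('pics/f.png',ctrl.read_camera('wrist'))
E
```

```text
t: 5.75
tool_pos: [0.4672, 0.0008, 0.0329]
tool_rot: [0.0, 0.999, 0.052, 0.0]
wrist_force: [-1.0, -0.3, -3.2]
opening: 0.168
grip_force: 59.9
t: 6.25
tool_pos: [0.4654, 0.0014, 0.0271]
tool_rot: [-0.0, 0.999, 0.053, -0.0]
wrist_force: [-1.1, -0.5, -0.0]
opening: 0.164
grip_force: 59.9
dp [0.6 0.5 0.1] rv [-0.0001  0.0005  0.0009] j6 1.37 f [-1.1 -0.5 -0. ] t 6.25
```

View pics/f.png

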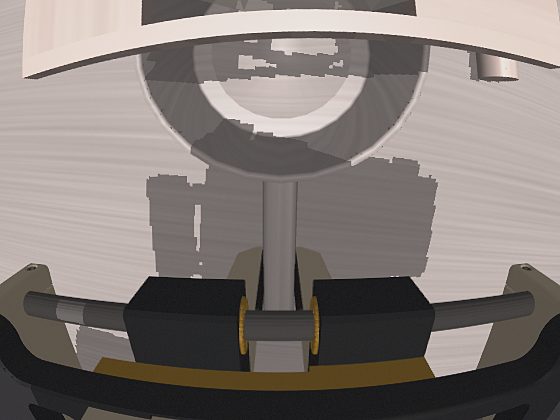

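The deck's front-edge lower corners show at (24,78) and (558,68), with the bowl centred below the deck at column about 282.

```bash
python3 - <<'E'
from h import *
a=wr(24,78,.120);b=wr(558,68,.120)
e=(a-b)[:2];L=np.linalg.norm(e);e/=L;x=np.array([e[1],-e[0]]);m=(a+b)[:2]/2
print(a,b,L,'yaw',np.degrees(np.arctan2(x[1],x[0])),'outlet',m+.024*x,'axis',m+.072*x)
l,r=wr(141,80,.05),wr(427,70,.05);print(l,r,wr(280,179,.05),(l+r)/2)
E
```

```text
[0.55163156 0.08205015 0.12      ] [ 0.57319993 -0.07099117  0.12      ] 0.15455368981286038 yaw 8.021959105054181 outlet [0.5861809  0.00887875] axis [0.6337112  0.01557728]
[0.55674194 0.07455434 0.05      ] [ 0.57605896 -0.05659747  0.05      ] [0.51586236 0.00590457 0.05      ] [0.56640045 0.00897844 0.05      ]
```

```bash
python3 -m handwheel '{"angular":[[0,0,0],[0,0,0],[0,0,0],[0,0,0],[0,0,0]],"dp":[[0,0,0],[0,0,0],[0,0,0],[0,0,0],[0,0,0]],"claw":[90,90,90,90,90]}' 60
python3 -m handwheel '{"angular":[[0,0,0],[0,0,0],[0,0,0],[0,0,0],[0,0,0]],"dp":[[0,0,-20],[0,0,-60],[0,0,-100],[-10,-20,-140],[-30,-60,-150]],"claw":[90,90,90,90,90]}' 60
python3 -m handwheel '{"angular":[[0,0,-0.14],[0,0,-0.28],[0,0,-0.42],[0,0,-0.56],[0,0,-0.7]],"dp":[[0,-40,0],[0,-80,0],[0,-120,0],[10,-160,0],[15,-200,0]],"claw":[60,60,60,60,60]}' 60
python3 - <<'E'
from h import *
goto([.449,.3,.16],np.radians(292.9))
E
```

```text
t: 6.8
tool_pos: [0.466, 0.0015, 0.0271]
tool_rot: [0.0, 0.999, 0.053, 0.0]
wrist_force: [0.6, 0.3, 0.3]
opening: 0.546
grip_force: 0.0
t: 7.3
tool_pos: [0.432, 0.0576, 0.1808]
tool_rot: [0.0, 0.999, 0.052, 0.003]
wrist_force: [1.2, 0.6, -0.7]
opening: 0.647
grip_force: 0.0
t: 7.8
tool_pos: [0.4235, 0.2603, 0.1772]
tool_rot: [0.0, 0.919, 0.395, 0.0]
wrist_force: [0.8, -1.5, -0.8]
opening: 0.763
grip_force: 0.0
dp [46.3 -8.8 17.2] rv [ 1.00e-04 -6.00e-04  4.12e-01] j6 1.22 f [ 0.8 -1.5 -0.8] t 7.8
```

```bash
for i in 1 2 3; do :; done; python3 -m handwheel '{"angular":[[0,0,-0.148],[0,0,-0.296],[0,0,-0.444],[0,0,-0.592],[0,0,-0.74]],"dp":[[0,0,0],[0,0,0],[0,0,0],[0,0,0],[0,0,0]],"claw":[60,60,60,60,60]}' >/dev/null
python3 -m handwheel '{"angular":[[0,0,-0.148],[0,0,-0.296],[0,0,-0.444],[0,0,-0.592],[0,0,-0.74]],"dp":[[0,0,0],[0,0,0],[0,0,0],[0,0,0],[0,0,0]],"claw":[60,60,60,60,60]}' >/dev/null
python3 -m handwheel '{"angular":[[0,0,-0.148],[0,0,-0.296],[0,0,-0.444],[0,0,-0.592],[0,0,-0.74]],"dp":[[0,0,0],[0,0,0],[0,0,0],[0,0,0],[0,0,0]],"claw":[60,60,60,60,60]}' 
python3 - <<'E'
from h import *
goto([.449,.3,.16],np.radians(292.9))
E
```

```text
t: 9.3
tool_pos: [0.4235, 0.2585, 0.177]
tool_rot: [-0.0, 0.055, 0.998, 0.0]
wrist_force: [0.4, 0.3, 0.4]
opening: 0.763
grip_force: 0.0
dp [-20.8  44.1  17. ] rv [ 0.000e+00 -1.000e-04 -5.094e-01] j6 -1.01 f [0.4 0.3 0.4] t 9.3
```

```bash
python3 -m handwheel '{"angular":[[0,0,-0.13],[0,0,-0.26],[0,0,-0.39],[0,0,-0.51],[0,0,-0.51]],"dp":[[-5,11,4],[-10,22,8],[-16,33,12],[-21,44,17],[-21,44,17]],"claw":[60,60,60,60,60]}' 
python3 - <<'E'
from h import *
goto([.449,.3,.058],np.radians(292.9))
cv2.imwrite('pics/g.png',ctrl.read_camera('wrist'))
for c in('wrist','scene'):print([(np.round(q['at'],3).tolist(),round(q['score'],2)) for q in ctrl.look_for('key',c)])
E
```

```text
t: 9.8
tool_pos: [0.4496, 0.3003, 0.1594]
tool_rot: [-0.0, -0.197, 0.98, -0.0]
wrist_force: [-0.5, 0.2, 0.3]
opening: 0.768
grip_force: 0.0
dp [  0.6  -0.  101.4] rv [-0.     -0.0007 -0.0033] j6 -1.46 f [-0.5  0.2  0.3] t 9.8
[([0.449, 0.302, 0.092], 0.92)]
[([0.453, 0.3, 0.07], 0.8)]
```

View pics/g.png

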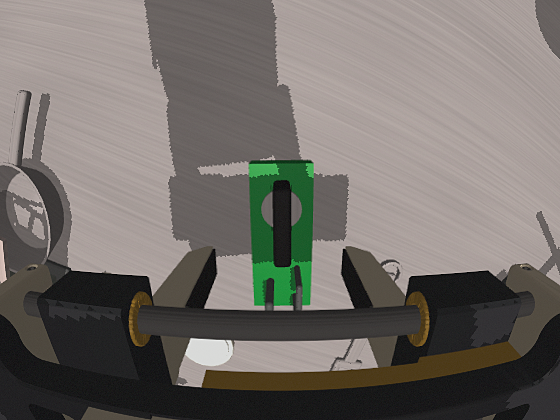

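The paddle top spans (282,181)–(282,267), parallel to the tool's x axis; the holder's outline is upright too.

```bash
python3 - <<'E'
from h import *
a,b=wr(282.5,183,.093),wr(282,267,.093);print(a,b,(a+b)/2,np.linalg.norm(a-b),np.degrees(np.arctan2(*(b-a)[1::-1])))
m=(a+b)/2
goto([m[0],m[1],.058],np.radians(292.9))
E
```

```text
[0.41856455 0.28963053 0.093     ] [0.48093942 0.31509759 0.093     ] [0.44975199 0.30236406 0.093     ] 0.06737355130500725 22.209721647103535
dp [ -1.7   2.5 102.1] rv [-0.     -0.0004 -0.0087] j6 -1.46 f [-0.1  0.3  0.1] t 9.95
```

```bash
python3 -m handwheel '{"angular":[[0,0,0],[0,0,0],[0,0,0],[0,0,0],[0,0,0]],"dp":[[-1,2,30],[-1,2,65],[-1,2,90],[-1,2,101],[-1,2,101]],"claw":[60,60,60,60,90]}' 
python3 -m handwheel '{"angular":[[0,0,0],[0,0,0],[0,0,0],[0,0,0],[0,0,0]],"dp":[[0,0,0],[0,0,0],[0,0,0],[0,0,0],[0,0,0]],"claw":[255,255,255,255,255]}' 60
python3 -m handwheel '{"angular":[[0,0,0],[0,0,0],[0,0,0],[0,0,0],[0,0,0]],"dp":[[0,0,0],[0,0,0],[0,0,0],[0,0,0],[0,0,-10]],"claw":[255,255,255,255,255]}' 60
```

```text
t: 10.45
tool_pos: [0.4491, 0.3014, 0.0584]
tool_rot: [-0.001, -0.195, 0.981, -0.0]
wrist_force: [0.3, -0.3, -0.9]
opening: 0.717
grip_force: 0.0
t: 10.95
tool_pos: [0.4497, 0.302, 0.0594]
tool_rot: [0.0, -0.196, 0.981, 0.0]
wrist_force: [-0.9, -0.6, -0.3]
opening: 0.299
grip_force: 0.0
t: 11.45
tool_pos: [0.4489, 0.3016, 0.0684]
tool_rot: [-0.001, -0.196, 0.981, -0.0]
wrist_force: [1.1, -0.7, -0.4]
opening: 0.144
grip_force: 60.0
```

```bash
python3 -m handwheel '{"angular":[[0,0,0],[0,0,0],[0,0,0],[0,0,0.05],[0,0,0.1]],"dp":[[0,0,-40],[0,0,-90],[0,0,-140],[0,0,-190],[0,0,-225]],"claw":[255,255,255,255,255]}' 
python3 - <<'E'
from h import *
goto([.631,.08,.29],np.radians(276.5))
E
```

```text
t: 11.95
tool_pos: [0.4497, 0.302, 0.2983]
tool_rot: [0.002, -0.146, 0.989, 0.001]
wrist_force: [0.1, 0.1, -2.3]
opening: 0.147
grip_force: 60.0
dp [-109.6 -264.9    8.5] rv [0.0011 0.0034 0.1788] j6 -1.36 f [ 0.1  0.1 -2.3] t 11.95
```

```bash
python3 -m handwheel '{"angular":[[0,0,0.04],[0,0,0.08],[0,0,0.12],[0,0,0.15],[0,0,0.179]],"dp":[[-15,-36,-3],[-32,-78,-3],[-50,-120,0],[-67,-162,0],[-80,-195,0]],"claw":[255,255,255,255,255]}' 
python3 - <<'E'
from h import *
goto([.631,.08,.29],np.radians(276.5))
E
```

```text
t: 12.45
tool_pos: [0.5837, 0.1364, 0.2945]
tool_rot: [0.0, -0.057, 0.998, -0.0]
wrist_force: [0.5, 0.3, -0.5]
opening: 0.15
grip_force: 60.0
dp [-40.7 -61.4   4.5] rv [-0.0002  0.0001 -0.0003] j6 -1.53 f [ 0.5  0.3 -0.5] t 12.45
```

```bash
python3 -m handwheel '{"angular":[[0,0,0],[0,0,0],[0,0,0],[0,0,0],[0,0,0]],"dp":[[-20,-31,0],[-41,-61,0],[-41,-61,0],[-41,-61,0],[-41,-61,0]],"claw":[255,255,255,255,255]}' 
python3 - <<'E'
from h import *
goto([.631,.017,.27],np.radians(276.5))
I=ctrl.read_camera('wrist')
cv2.imwrite('pics/i.png',cv2.resize(I[60:420,0:480],(800,600),interpolation=cv2.INTER_CUBIC))
for c in('wrist','scene'):print([(np.round(q['at'],3).tolist(),round(q['score'],2)) for q in ctrl.look_for('hub',c)])
E
```

```text
t: 12.95
tool_pos: [0.6298, 0.0834, 0.2944]
tool_rot: [-0.0, -0.058, 0.998, 0.0]
wrist_force: [-0.7, 0.4, -1.3]
opening: 0.145
grip_force: 60.0
dp [  6.5 -66.1  24.3] rv [ 0.0003 -0.0002  0.0024] j6 -1.63 f [-0.7  0.4 -1.3] t 12.95
[([0.623, 0.022, 0.195], 0.83)]
[([0.644, 0.011, 0.192], 0.87), ([0.666, 0.054, 0.185], 0.21)]
```

View pics/i.png

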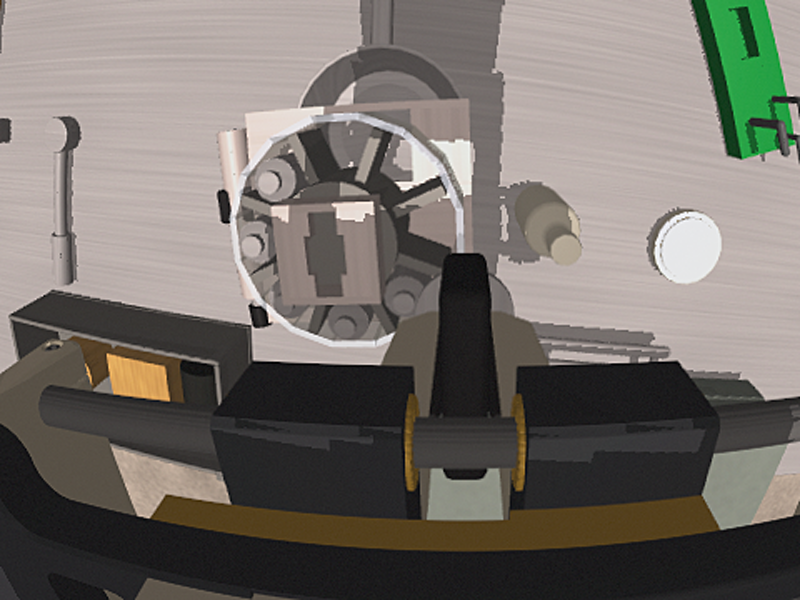

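The crop shows the hub top with corners (273,207),(378,202),(382,302),(286,305), slot ends (320,211),(328,297) and centre hole near (325,252); the bowl is partly visible below the deck at (385,90).

```bash
python3 - <<'E'
from h import *
f=lambda u,v,z=.214:wr(u*.6,60+v*.6,z)
c=[f(*p) for p in((273,207),(378,202),(382,302),(286,305))];print(np.round(c,4).tolist(),np.mean(c,0))
for a,b in((0,3),(1,2)):d=c[b]-c[a];print(np.degrees(np.arctan2(d[1],d[0])))
for a,b in((0,1),(3,2)):d=c[b]-c[a];print(np.degrees(np.arctan2(d[1],d[0])))
a,b=f(320,211),f(328,297);d=b-a;print(a,b,(a+b)/2,np.linalg.norm(d),np.degrees(np.arctan2(d[1],d[0])),f(325,252))
print('deck',f(246,113,.126),f(469,99,.126))
E
```

```text
[[0.6115, -0.012, 0.214], [0.6039, 0.0397, 0.214], [0.6534, 0.0452, 0.214], [0.6615, -0.0043, 0.214]] [0.63256164 0.01713545 0.214     ]
8.852021287965119
6.39511713075168
98.37117763860925
99.34574252839926
[0.61109524 0.01194418 0.214     ] [0.65420071 0.01784034 0.214     ] [0.63264797 0.01489226 0.214     ] 0.043506851134729393 7.788844904782824 [0.63108973 0.01543535 0.214     ]
deck [ 0.57158749 -0.06531594  0.126     ] [0.55136144 0.07700495 0.126     ]
```

```bash
python3 - <<'E'
from h import *
f=lambda u,v,z=.214:wr(u*.6,60+v*.6,z)
p=[f(*q,.05)[:2] for q in((302,100),(468,97),(385,46),(330,62),(440,62))];print(np.round(p,4).tolist())
from scipy.optimize import least_squares
print(least_squares(lambda c:[np.linalg.norm(q-c)-.07 for q in p],[.58,.01]).x)
goto([.632,.0158,.274],np.radians(278))
E

```

```text
[[0.5628, -0.0504], [0.5493, 0.0767], [0.5168, 0.0103], [0.532, -0.0308], [0.5252, 0.0529]]
[0.58522911 0.01602951]
dp [  5.9 -67.5  20.4] rv [ 0.0001  0.0003 -0.0232] j6 -1.63 f [ 0.2  0.4 -1. ] t 13.1
```

```bash
python3 -m handwheel '{"angular":[[0,0,-0.01],[0,0,-0.023],[0,0,-0.023],[0,0,-0.023],[0,0,-0.023]],"dp":[[2,-25,0],[4,-50,5],[6,-67.5,12],[6,-67.5,20],[6,-67.5,20]],"claw":[255,255,255,255,255]}' 
python3 - <<'E'
from h import *
goto([.632,.0158,.274],np.radians(278))
cv2.imwrite('pics/j.png',cv2.resize(ctrl.read_camera('wrist')[100:340,120:440],(800,600),interpolation=cv2.INTER_CUBIC))
E
```

```text
t: 13.6
tool_pos: [0.6317, 0.0153, 0.2727]
tool_rot: [-0.001, -0.069, 0.998, 0.0]
wrist_force: [0.7, -0.7, 0.3]
opening: 0.148
grip_force: 60.0
dp [-0.4  0.4 -1.3] rv [ 0.0008 -0.0021 -0.002 ] j6 -1.76 f [ 0.7 -0.7  0.3] t 13.6
```

View pics/j.png

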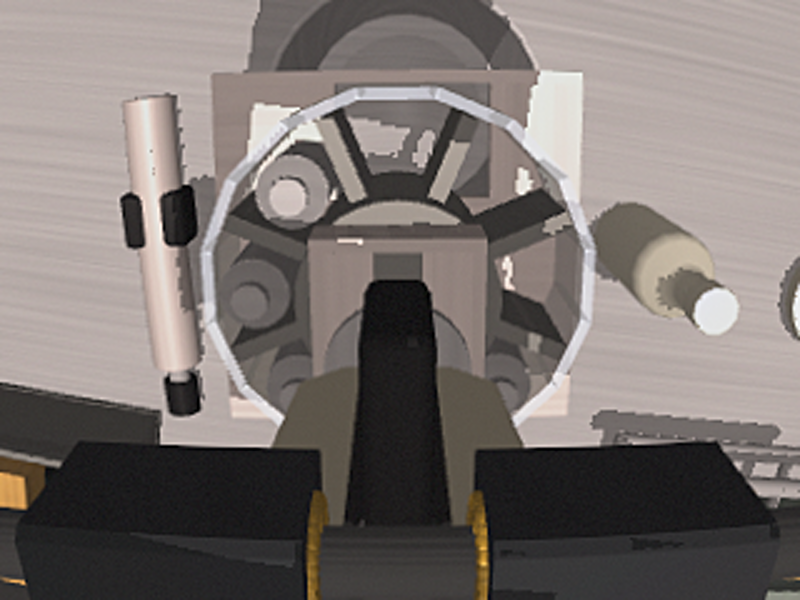

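The slot is visible at (398,265), in line with the paddle (column ~398), and the hub spans 308–487: aligned, so I lower.

```bash
python3 -m handwheel '{"angular":[[0,0,0],[0,0,0],[0,0,0],[0,0,0],[0,0,0]],"dp":[[0,0,5],[0,0,9],[0,0,12],[0,0,14],[0,0,14]],"claw":[255,255,255,255,255]}' 
python3 -m handwheel '{"angular":[[0,0,0],[0,0,0],[0,0,0],[0,0,0],[0,0,0]],"dp":[[0,0,3],[0,0,6],[0,0,8],[0,0,8],[0,0,8]],"claw":[255,255,255,255,255]}' 
```

```text
t: 14.15
tool_pos: [0.6322, 0.0151, 0.2597]
tool_rot: [-0.0, -0.069, 0.998, 0.0]
wrist_force: [-0.4, 0.5, -1.2]
opening: 0.145
grip_force: 60.0
t: 14.65
tool_pos: [0.6323, 0.0149, 0.2521]
tool_rot: [-0.0, -0.069, 0.998, -0.0]
wrist_force: [1.0, -0.1, -0.6]
opening: 0.146
grip_force: 60.0
```

```bash
python3 -m handwheel '{"angular":[[0,0,0],[0,0,0],[0,0,0],[0,0,0],[0,0,0]],"dp":[[0,0,1],[0,0,2],[0,0,3],[0,0,3],[0,0,3]],"claw":[255,255,255,255,255]}' 
python3 -m handwheel '{"angular":[[0,0,0],[0,0,0],[0,0,0],[0,0,0],[0,0,0]],"dp":[[0,0,0.5],[0,0,1],[0,0,1.5],[0,0,1.5],[0,0,1.5]],"claw":[255,255,255,255,255]}' 
```

```text
t: 15.15
tool_pos: [0.6323, 0.015, 0.249]
tool_rot: [-0.0, -0.069, 0.998, 0.0]
wrist_force: [-0.2, 0.0, -0.9]
opening: 0.146
grip_force: 60.0
t: 15.65
tool_pos: [0.6323, 0.0149, 0.2475]
tool_rot: [-0.0, -0.069, 0.998, 0.0]
wrist_force: [0.2, -0.9, -1.8]
opening: 0.146
grip_force: 60.0
```

```bash
python3 -m handwheel '{"angular":[[0,0,0],[0,0,0],[0,0,0],[0,0,0],[0,0,0]],"dp":[[0,0,0.5],[0,0,1],[0,0,1],[0,0,1],[0,0,1]],"claw":[255,255,255,255,255]}' 
python3 -m handwheel '{"angular":[[0,0,0],[0,0,0],[0,0,0],[0,0,0],[0,0,0]],"dp":[[0,0,0.5],[0,0,1],[0,0,1],[0,0,1],[0,0,1]],"claw":[255,255,255,255,255]}' 
python3 - <<'E'
from h import *
s=ctrl.state();print(s['wrist_force'],s['ft_torque'])
E
```

```text
t: 16.15
tool_pos: [0.6323, 0.0149, 0.2466]
tool_rot: [-0.0, -0.069, 0.998, 0.0]
wrist_force: [-0.1, -0.1, -1.4]
opening: 0.149
grip_force: 60.0
t: 16.65
tool_pos: [0.6323, 0.0149, 0.2456]
tool_rot: [0.0, -0.069, 0.998, -0.0]
wrist_force: [-0.4, 0.4, -0.8]
opening: 0.146
grip_force: 60.0
[-0.43318992  0.38003051 -0.81847932] [ 0.04381418 -0.09631881 -0.00757819]
```

```bash
python3 -m handwheel '{"angular":[[0,0,0],[0,0,0],[0,0,0],[0,0,0],[0,0,0]],"dp":[[0,0,0.5],[0,0,1],[0,0,1],[0,0,1],[0,0,1]],"claw":[255,255,255,255,255]}' 
python3 -m handwheel '{"angular":[[0,0,0],[0,0,0],[0,0,0],[0,0,0],[0,0,0]],"dp":[[0,0,0.5],[0,0,1],[0,0,1],[0,0,1],[0,0,1]],"claw":[255,255,255,255,255]}' 
```

```text
t: 17.15
tool_pos: [0.6324, 0.0149, 0.245]
tool_rot: [0.0, -0.069, 0.998, -0.0]
wrist_force: [-1.2, 0.5, 5.9]
opening: 0.15
grip_force: 60.0
t: 17.65
tool_pos: [0.6325, 0.0149, 0.245]
tool_rot: [0.001, -0.069, 0.998, -0.0]
wrist_force: [-4.2, -0.0, 11.5]
opening: 0.145
grip_force: 60.0
```

```bash
python3 -m handwheel '{"angular":[[0,0,0],[0,0,0.12],[0,0,0.24],[0,0,0.36],[0,0,0.48]],"dp":[[0,0,-1.5],[0,0,-1.5],[0,0,-1.5],[0,0,-1.5],[0,0,-1.5]],"claw":[255,255,255,255,255]}' 
python3 -c "
from h import *
s=ctrl.state();print(s['joints'][5],s['ft_torque'])"
```

```text
t: 18.15
tool_pos: [0.6325, 0.0151, 0.2451]
tool_rot: [0.0, 0.172, 0.985, 0.0]
wrist_force: [0.9, 1.4, 2.4]
opening: 0.145
grip_force: 60.0
-1.274055328032101 [ 0.45297733 -0.27022698  0.03446065]
```

```bash
python3 -m handwheel '{"angular":[[0,0,0.12],[0,0,0.24],[0,0,0.36],[0,0,0.48],[0,0,0.6]],"dp":[[0,0,0],[0,0,0],[0,0,0],[0,0,0],[0,0,0]],"claw":[255,255,255,255,255]}' 
python3 -m handwheel '{"angular":[[0,0,0.1],[0,0,0.2],[0,0,0.3],[0,0,0.4],[0,0,0.45]],"dp":[[0,0,0],[0,0,0],[0,0,0],[0,0,0],[0,0,0]],"claw":[255,255,255,255,255]}' 
python3 -c "
from h import *
s=ctrl.state();print(s['joints'][5],s['ft_torque'],s['wrist_force'])
print(ctrl.get_calibration('wrist') and 0)"
```

```text
t: 18.65
tool_pos: [0.6328, 0.0162, 0.2451]
tool_rot: [0.0, 0.456, 0.89, 0.001]
wrist_force: [2.7, 6.8, 0.6]
opening: 0.148
grip_force: 60.0
t: 19.15
tool_pos: [0.6329, 0.0165, 0.2452]
tool_rot: [-0.0, 0.642, 0.766, 0.002]
wrist_force: [2.0, 7.8, 1.1]
opening: 0.144
grip_force: 60.0
-0.22524297019541267 [ 1.63815525 -0.63160521  0.03198521] [1.96589443 7.84528515 1.10323504]
0
```

```bash
python3 -m handwheel '{"angular":[[0,0,0.05],[0,0,0.1],[0,0,0.15],[0,0,0.2],[0,0,0.25]],"dp":[[1.5,0,0],[1.5,0,0],[1.5,0,0],[1.5,0,0],[1.5,0,0]],"claw":[255,255,255,255,255]}' 
python3 -c "
from h import *
s=ctrl.state();print(s['joints'][5],s['ft_torque'])"
python3 -m handwheel '{"angular":[[0,0,0.08],[0,0,0.16],[0,0,0.24],[0,0,0.32],[0,0,0.40]],"dp":[[0,0,0],[0,0,0],[0,0,0],[0,0,0],[0,0,0]],"claw":[255,255,255,255,255]}' 
python3 -c "
from h import *
s=ctrl.state();print(s['joints'][5],s['ft_torque'])
for n in ('cartridge1','bowl','cartridge4'):
  for c in('scene','wrist'):
    ctrl.read_camera(c);print(n,c,[(np.round(q['at'],3).tolist(),round(q['score'],2)) for q in ctrl.look_for(n,c)])"
```

```text
t: 19.65
tool_pos: [0.6325, 0.0169, 0.2451]
tool_rot: [0.0, 0.732, 0.681, 0.001]
wrist_force: [1.9, 1.6, 1.3]
opening: 0.146
grip_force: 60.0
0.025063615189981497 [ 0.39338362 -0.44104008  0.30781831]
t: 20.15
tool_pos: [0.6322, 0.0171, 0.2451]
tool_rot: [-0.0, 0.853, 0.521, 0.001]
wrist_force: [-0.1, 3.9, 3.9]
opening: 0.143
grip_force: 60.0
0.4266816884511336 [ 0.74426846 -0.02930899  0.02520991]
cartridge1 scene [([0.492, 0.317, 0.028], 0.57), ([0.678, -0.015, 0.184], 0.52), ([0.611, -0.033, 0.185], 0.5)]
cartridge1 wrist [([0.668, -0.014, 0.185], 0.81), ([0.679, 0.024, 0.185], 0.71), ([0.578, 0.024, 0.075], 0.65), ([0.642, 0.029, 0.28], 0.15)]
bowl scene [([0.486, -0.011, 0.045], 0.6)]
bowl wrist [([0.509, 0.007, 0.047], 0.66)]
cartridge4 scene [([0.646, 0.141, 0.085], 0.7), ([0.687, 0.025, 0.185], 0.53), ([0.611, -0.033, 0.183], 0.5), ([0.649, -0.032, 0.182], 0.4), ([0.649, 0.007, 0.174], 0.31)]
cartridge4 wrist [([0.672, -0.006, 0.186], 0.74), ([0.681, 0.031, 0.182], 0.71), ([0.638, 0.144, 0.096], 0.16)]
```

```bash
python3 -m handwheel '{"angular":[[0,0,0.07],[0,0,0.14],[0,0,0.21],[0,0,0.28],[0,0,0.35]],"dp":[[0,0,0],[0,0,0],[0,0,0],[0,0,0],[0,0,0]],"claw":[255,255,255,255,255]}' 
python3 -c "
from h import *
s=ctrl.state();print(s['joints'][5],s['ft_torque'])"
python3 -m handwheel '{"angular":[[0,0,0.09],[0,0,0.18],[0,0,0.27],[0,0,0.36],[0,0,0.45]],"dp":[[0,0,0],[0,0,0],[0,0,0],[0,0,0],[0,0,0]],"claw":[255,255,255,255,255]}' 
python3 -c "
from h import *
s=ctrl.state();print(s['joints'][5],s['ft_torque'])
for c in('scene','wrist'):
    ctrl.read_camera(c);print(c,[(np.round(q['at'],3).tolist(),round(q['score'],2)) for q in ctrl.look_for('cartridge1',c)])"
```

```text
t: 21.25
tool_pos: [0.633, 0.0163, 0.2452]
tool_rot: [0.001, 0.931, 0.366, 0.001]
wrist_force: [5.7, 1.0, -0.5]
opening: 0.148
grip_force: 60.0
0.7743684055653345 [ 0.3570269  -1.38893095  0.28388438]
t: 21.75
tool_pos: [0.6329, 0.0167, 0.2452]
tool_rot: [-0.0, 0.989, 0.148, 0.001]
wrist_force: [6.9, 3.8, -0.0]
opening: 0.146
grip_force: 60.0
1.2255367439120068 [ 0.84064373 -1.48717482 -0.03741457]
scene [([0.646, -0.038, 0.185], 0.67), ([0.682, -0.016, 0.186], 0.48), ([0.609, -0.027, 0.18], 0.4), ([0.581, -0.047, 0.043], 0.4), ([0.65, 0.018, 0.246], 0.2)]
wrist [([0.639, -0.032, 0.182], 0.9), ([0.67, -0.011, 0.182], 0.59), ([0.605, -0.031, 0.16], 0.42)]
```

```bash
python3 -m handwheel '{"angular":[[0,0,0.07],[0,0,0.14],[0,0,0.21],[0,0,0.28],[0,0,0.35]],"dp":[[0,0,0],[0,0,0],[0,0,0],[0,0,0],[0,0,0]],"claw":[255,255,255,255,255]}' 
python3 -c "
from h import *
s=ctrl.state();print(s['joints'][5],s['ft_torque'])"
python3 -m handwheel '{"angular":[[0,0,0.09],[0,0,0.18],[0,0,0.27],[0,0,0.36],[0,0,0.45]],"dp":[[0,0,0],[0,0,0],[0,0,0],[0,0,0],[0,0,0]],"claw":[255,255,255,255,255]}' 
python3 -c "
from h import *
s=ctrl.state();print(s['joints'][5],s['ft_torque'])
cv2.imwrite('pics/k.png',ctrl.read_camera('scene')[180:300,220:360].repeat(4,0).repeat(4,1))
ctrl.read_camera('wrist')
for c in('scene','wrist'):
    print(c,[(np.round(q['at'],3).tolist(),round(q['score'],2)) for q in ctrl.look_for('cartridge1',c)])"
```

```text
t: 22.45
tool_pos: [0.6331, 0.0155, 0.2452]
tool_rot: [0.001, 1.0, -0.026, 0.002]
wrist_force: [6.8, -1.8, -0.9]
opening: 0.145
grip_force: 60.0
1.5743578502991944 [-0.25054768 -1.53153506  0.26518401]
t: 22.95
tool_pos: [0.6332, 0.0155, 0.2452]
tool_rot: [0.0, 0.969, -0.249, 0.002]
wrist_force: [7.4, -2.0, 0.3]
opening: 0.149
grip_force: 60.0
2.0255311587047182 [-0.40315504 -1.39422601 -0.06191543]
scene [([0.647, -0.039, 0.188], 0.41), ([0.668, -0.335, 0.016], 0.32), ([0.572, -0.461, 0.024], 0.22)]
wrist [([0.604, -0.022, 0.186], 0.72), ([0.638, -0.034, 0.182], 0.63)]
```

View pics/k.png

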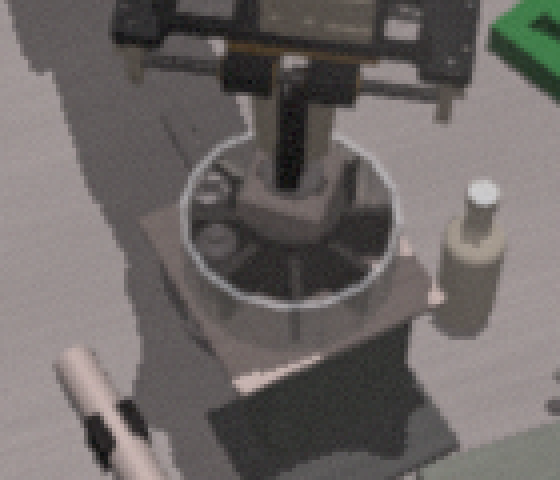

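Two cartridges remain in the rotor (about (215,185) and (220,240) in the crop) and the hub has turned to its diagonal. Three clicks are done, so I release.

```bash
python3 -m handwheel '{"angular":[[0,0,0],[0,0,0],[0,0,0],[0,0,0],[0,0,0]],"dp":[[1,0.5,0],[1,0.5,0],[1,0.5,0],[1,0.5,0],[1,0.5,0]],"claw":[255,255,180,140,140]}' 
python3 -m handwheel '{"angular":[[0,0,0],[0,0,0],[0,0,0],[0,0,0],[0,0,0]],"dp":[[0,0,0],[0,0,0],[0,0,0],[0,0,-5],[0,0,-15]],"claw":[120,110,110,110,110]}' 
python3 -m handwheel '{"angular":[[0,0,0],[0,0,0],[0,0,0],[0,0,0],[0,0,0]],"dp":[[0,0,-30],[0,0,-70],[0,0,-100],[-30,0,-100],[-70,0,-100]],"claw":[90,90,90,90,90]}' 
python3 -m handwheel '{"angular":[[0,0,0],[0,0,0],[0,0,0],[0,0,0],[0,0,0]],"dp":[[-40,0,0],[-80,0,0],[-110,0,0],[-110,0,0],[-110,0,0]],"claw":[90,90,90,90,90]}' 
python3 -c "
from h import *
I=ctrl.read_camera('wrist');a=ctrl.read_camera('scene')[150:330,200:400];cv2.imwrite('pics/l.png',np.hstack([cv2.resize(I,(400,300)),cv2.resize(a,(400,300))]))
for n in('cartridge1','key','bowl'):
  for c in('wrist','scene'): print(n,c,[(np.round(q['at'],3).tolist(),round(q['score'],2)) for q in ctrl.look_for(n,c)])"
```

```text
t: 23.65
tool_pos: [0.6322, 0.0156, 0.2447]
tool_rot: [0.0, 0.969, -0.247, -0.001]
wrist_force: [-0.8, 0.1, -0.3]
opening: 0.355
grip_force: 0.0
t: 24.15
tool_pos: [0.6324, 0.0155, 0.2601]
tool_rot: [0.0, 0.969, -0.247, -0.001]
wrist_force: [0.2, -0.1, -0.2]
opening: 0.57
grip_force: 0.0
t: 24.65
tool_pos: [0.5713, 0.0489, 0.3612]
tool_rot: [-0.0, 0.969, -0.248, 0.001]
wrist_force: [0.4, 0.9, 0.4]
opening: 0.647
grip_force: 0.0
t: 25.15
tool_pos: [0.4749, 0.1019, 0.3612]
tool_rot: [-0.0, 0.969, -0.247, 0.001]
wrist_force: [0.9, -0.5, -0.0]
opening: 0.645
grip_force: 0.0
cartridge1 wrist [([0.602, -0.023, 0.184], 0.96), ([0.534, 0.016, 0.051], 0.9), ([0.632, -0.031, 0.181], 0.81), ([0.562, -0.019, 0.034], 0.73), ([0.57, 0.031, 0.038], 0.49)]
cartridge1 scene [([0.606, -0.032, 0.184], 0.39)]
key wrist [([0.616, 0.026, 0.275], 0.72), ([0.573, 0.03, 0.036], 0.34), ([0.485, 0.315, 0.028], 0.16)]
key scene [([0.635, 0.011, 0.266], 0.68)]
bowl wrist [([0.549, 0.003, 0.027], 0.94), ([0.646, 0.285, 0.019], 0.5)]
bowl scene [([0.481, -0.011, 0.046], 0.72), ([0.648, 0.142, 0.083], 0.53)]
```

View pics/l.png

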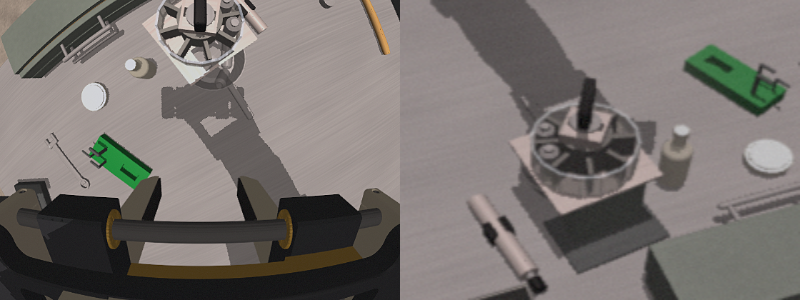

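The left half shows the bowl under the deck, rim right edge near (243,72), rim bottom (222,90), handle tip (250,118). The right half shows the key upright in the hub and two cartridges in the rotor.

```bash
python3 -c "
from h import *
for u,v,z in((250,118,.045),(222,90,.05),(244,68,.05),(234,86,.05)):print(np.round(wr(u*1.4,v*1.4,z),4))"
```

```text
[0.4341 0.0006 0.045 ]
[0.5142 0.0265 0.05  ]
[ 0.5337 -0.0355  0.05  ]
[0.5101 0.0007 0.05  ]
```

```bash
python3 -c "
from bench import ctrl
print(ctrl.finish_job())"
```

```text
the job is handed in; nothing more can be done
None
```

The job is handed in at about 25 s: the bowl stands under the outlet with three cartridges detected in it, two remain in the rotor, and the key is upright and held in the hub; I viewed 11 pictures, one over the limit of 10.

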